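# Shut and lock the cleaning cupboard

### The job

The sliding door of the cleaning cupboard on the worktop has been left open. Push it along its track into the rubber-lined jamb until its edge bears firmly on the rubber buffer there, so that it cannot rattle, but do not slam or ram it; then press the child-lock button on top right down so that its bolt drops into the door. Leave the things standing around where they are.

Things in the scene. Friction and masses are not known exactly. Their poses are not given: they have to be found in the camera images.
- cabinet: Beech cupboard fixed on the worktop, 440 mm wide, 180 deep, 240 high. Origin: centre of its underside. Front edge at its own x = -90 mm, facing -x; the door closes along its own +y, to the end where the lock is. Door in the front track, a fixed panel behind it closes the other half. The jamb (+y end) is a U-channel: two rubber lips grip the door's edge, a rubber buffer lies at its bottom.
- door (a joint): Door opening, m (panel 215 mm wide, 12 thick, about 0.7 kg): up to 0.17 open, near 0 shut. It runs with 2 to 3 N of drag and stays where left. At 0.015 to 0.011 its edge wedges between the lips: a bump of some 8 to 14 N that is not the end stop; from there it drags at 6 to 10 N up to the buffer, somewhere between 0.005 and -0.005; the buffer then adds 10 N per mm.
- door_handle (a point): Upright steel U-handle of 10 mm round bar on the door's front, 71 mm behind its leading edge. Site: on the bar's axis, 190 mm above the worktop; axes as the cabinet's. The bar is straight from 104 to 196 mm above the worktop, its axis 40 mm off the door's face and 28 mm in front of the cupboard's front edge.
- jamb: Aluminium U-channel, 208 mm high, at the opening's closing end; it holds the rubber buffer (180 mm high) that the door's edge seats on. The buffer sits on set screws, 3 to 13 mm out from the channel's bottom, where is not known. Origin: middle of the channel's bottom, at (-72, 204, 120) mm in the cabinet's frame, axes alike. At most 15 N on the buffer (the lips' drag not counted).
- lock (a joint): Travel of the child-lock button, m: 0 up, 0.010 fully down. About 4 N moves it and it stays where left. Its 8 mm bolt drops into a 22 mm slot in the door's top edge, so the door must be within about 6 mm of joint value 0; otherwise it stops on the door after 3 mm.
- lock_top (a point): Centre of the top of the steel lock button, 16 mm across, upright in a 26 mm barrel on the cupboard's top, at x = -72, y = 174 mm in the cabinet's frame (18 mm behind its front edge, 49 mm past the shut door's handle). The top is 262 mm above the worktop when up, 252 when down (2 mm above the barrel).
- kettle: Steel kettle, 160 mm across, 195 mm high, handle at its +x side, loose on the worktop. Origin: centre of its underside.
- soap_bottle: Green washing-up liquid bottle, 72 mm across, 205 mm high, loose on the worktop. Origin: centre of its underside.
- mug: White mug, 82 mm across, 95 mm high, handle at its +y side, loose on the worktop. Origin: centre of its underside.
- bowl: White bowl, 104 mm across, 45 mm high, loose on the cupboard's top towards its back. Origin: centre of its underside.

How it is judged (in metres and radians):
On the way, in this order (a step that is already met when the one before it is completed fails the run):
1. the door is shut: its edge bears on the buffer, with the lock still up (contact force between jamb and anything else above 2 N and value of joint door below 0.0065 m and value of joint lock below 0.003 m), for 0.2 s.
2. the lock button is down to within 2 mm of its full travel, the door still on its buffer (value of joint lock above 0.008 m and contact force between jamb and anything else above 1 N and value of joint door below 0.0065 m), for 0.2 s.
At the end, for the whole second after the job is handed in: The door rests in the jamb with its edge still bearing on the rubber buffer (more than 1 N), the lock button is down at least 8 of its 10 mm, and the kettle, bottle, mug and bowl stand where they stood (within 30 mm) (all of step 2 and velocity of joint door between -0.005 and 0.005 m/s); the robot touches nothing.
It fails at once if the door is rammed into the jamb: more than 15 N on the buffer (contact force between jamb and anything else above 15 N).
It fails at once if the door is slammed: faster than 0.15 m/s over the last 20 mm (value of joint door below 0.02 m and velocity of joint door below -0.15 m/s).
It fails at once if a bystander is moved more than 30 mm or tipped ((distance of kettle from where it was at the start of the episode above 0.03 m or angle between kettle's own z axis and vertical above 0.35 rad) or (distance of soap_bottle from where it was at the start of the episode above 0.03 m or angle between soap_bottle's own z axis and vertical above 0.35 rad) or (distance of mug from where it was at the start of the episode above 0.03 m or angle between mug's own z axis and vertical above 0.35 rad) or (distance of bowl from where it was at the start of the episode above 0.03 m or angle between bowl's own z axis and vertical above 0.35 rad)).
It also fails if it takes over 67 s, if anything falls off the work surface, if the arm or the gripper's body presses on something with over 40 N, if the wrist force passes 120 N, or if a joint passes its speed limit or range.

### The arm

A 6-joint arm with a two-finger parallel gripper is mounted at the origin on the work surface. World frame = base frame: x ahead of the robot, y to its left, z up, the work surface at z = 0. Lengths are in mm, angles in rad, forces in N, time in s.
With the tool pointing down it reaches from about 375 to 750 mm from the base axis. Payload 9 kg.
Tool frame: the origin (TCP) lies midway between the tips of the shut fingers; the grasp point (between the pads) lies 19 mm behind it; z points along the fingers, y is the line along which they close (so a half turn about z gives the same grasp; the last joint's range is limited). The gripper opens to 85 mm and grips with 20 to 120 N. Pads are 22 mm wide; open, the fingers measure 114 mm over their backs; the gripper's body (76 mm by 85 mm) begins 54 mm behind the grasp point. The pads swing forward as they close: fully open they stand 13 mm farther back than shut.
Start: joints at [-1.326, 0.104, 0.097, 1.564, 0, 1.353], TCP at [267.887, -536.911, 231.331] pointing down, gripper open.
Joint ranges: [-2.99, 2.99], [-0.84, 1.86], [-1.1, 1.16], [-1.84, 2.11], [-1.51, 1.56], [-3.14, 3.14]. Speed limits (rad/s): [2.22, 2.22, 2.57, 3.14, 3.14, 3.14].

### API

Orientations are given as a unit quaternion [w, x, y, z].
In Python, from plant import move_ptp, line_to, movej, command_gripper, dwell, solve_ik, read_camera, get_calibration, PlanningError, finish_job, get_time, get_qpos, get_qvel, get_joint_efforts, get_tcp_pos, get_ee_rot, get_contact_force, get_torque, get_opening, get_grasp_force gives the robot as it stands. Calls block until the motion is done:
- move_ptp(position, orientation): joint-space move of the TCP to a pose.
- line_to(position, rate=150, frame=None, max_force=None): straight line of the TCP; frame=None keeps the orientation; rate is the mean speed in mm/s. With max_force (N) it stops when the force on the tool has changed by that much, and returns True; else False.
- movej(angles): joint-space move.
- command_gripper(opening, grip_force=None): finger opening in mm; grip_force is the grip in N (None keeps the last); returns when the fingers have stopped.
- dwell(seconds).
- solve_ik(position, orientation): joint angles nearest the present ones, or None.
- read_camera(name): name is "scene" or "top" or "wrist"; returns the picture (400x640x3 uint8, red, green, blue); there is no depth.
- get_calibration(name): a dict with "vertical_fov" (degrees; the focal length in pixels is half the picture's height over the tangent of half this angle, whatever the lens; pixels are square), "cx", "cy" (the principal point, pixels), "position" and "orientation" of the camera in the world. Camera axes: x right, y up, looking along -z (the intrinsics and any distortion apply to the point x, -y, -z); pixel columns grow to the right and rows downward; lengths in mm; the calibration is good to about 2 mm. A picture is of the moment at which its call begins: read the wrist's pose just before it. get_calibration takes no time and is no camera call; for the wrist camera it gives the pose at the moment of the call.
A pose or a line that the arm cannot do raises PlanningError and nothing moves.
- finish_job(): hands the job in; it is judged then, once.
Readings, each from a call of its own:
- get_time(): time.
- get_qpos(): joint angles.
- get_qvel(): joint speeds.
- get_joint_efforts(): joint torques, N m.
- get_tcp_pos(): TCP position.
- get_ee_rot(): TCP orientation.
- get_contact_force(): force on the tool from outside, world axes, zero at the start.
- get_torque(): the same for the moment, N m.
- get_opening(): finger opening in mm.
- get_grasp_force(): force on a finger pad.
Only numpy, scipy, OpenCV 4.12 (cv2) and the standard library are available. Lean on these libraries where they do the work, as an engineer would, in place of code of your own. Each camera call takes 0.05 s, during which the arm holds its last target. There are 200 camera calls.

## Working session

There is one attempt and no reset: what is moved stays moved. The work goes in short steps, each a Python script; the robot and the scene stay as the last script left them, time stands still between calls to the robot, and variables do not carry over. Pictures are saved under pics/ and viewed, at most 10 in all, crops included, and the job is handed in when it is done.

```bash
mkdir -p pics; ls; python3 - <<'E'
from plant import *
import cv2
for n in("scene","top"):
    cv2.imwrite(f"pics/{n}0.png",read_camera(n)[:,:,::-1]); print(n,get_calibration(n))
print(get_calibration("wrist"),get_ee_rot(),get_time())
E
```

```text
pics
scene {'vertical_fov': 50.5048837049605, 'cx': 315.21523255628364, 'cy': 198.75424986199093, 'position': array([1049.65297451,  619.58728298, 1067.12839905]), 'orientation': array([0.40905459, 0.12780449, 0.28734695, 0.85660497])}
top {'vertical_fov': 44.06324314537289, 'cx': 308.92048099536584, 'cy': 196.14731124080424, 'position': array([ 394.01247863,  152.40306913, 1427.62837017]), 'orientation': array([-0.69883944, -0.0386544 ,  0.03227695,  0.71350365])}
{'vertical_fov': 61.130799119657304, 'cx': 322.98800765132313, 'cy': 202.53610744384955, 'position': array([ 339.21188513, -500.6218863 ,  373.11131949]), 'orientation': array([ 0.83975969, -0.13266758,  0.08196815, -0.52008096])} [-5.72662721e-04  9.73339371e-01  2.29369004e-01 -1.53270924e-06] 0.1
```

View pics/scene0.png

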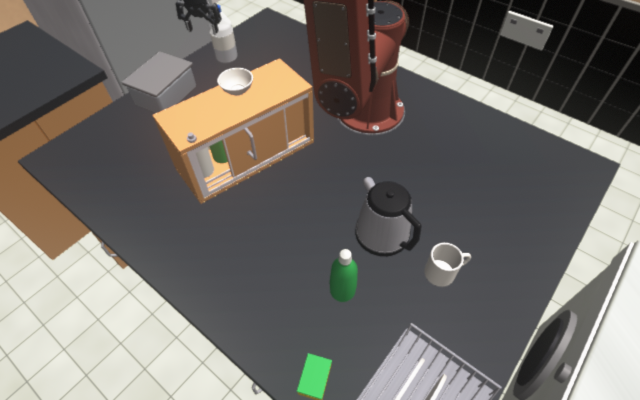

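View pics/top0.png

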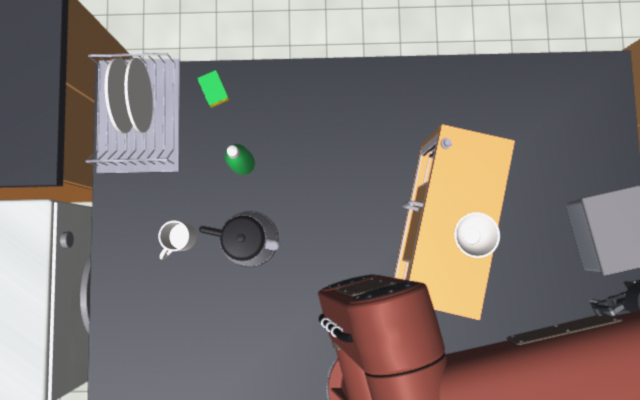

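```bash
python3 - <<'E'
import cv2
a=cv2.imread("pics/top0.png")[110:330,390:530]
cv2.imwrite("pics/topc.png",cv2.rotate(cv2.resize(a,None,fx=3.6,fy=3.6,interpolation=2),cv2.ROTATE_90_CLOCKWISE))
b=cv2.imread("pics/scene0.png")[60:205,145:325]
cv2.imwrite("pics/scenec.png",cv2.resize(b,None,fx=4,fy=4,interpolation=2))
E
```

```text
(no output)
```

View pics/topc.png

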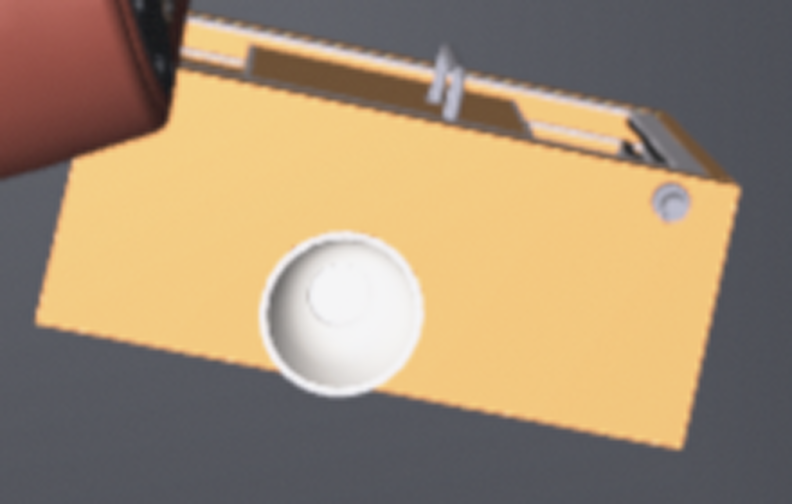

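View pics/scenec.png

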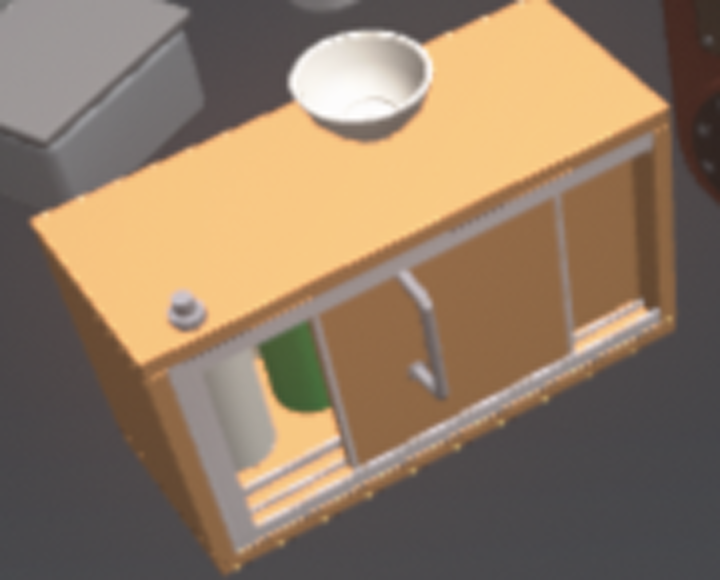

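```bash
cat > h.py <<'E'
import numpy as np
from scipy.spatial.transform import Rotation as R
def proj(c,P):
    w,x,y,z=c["orientation"]
    p=(np.atleast_2d(P)-c["position"])@R.from_quat([x,y,z,w]).as_matrix()
    f=200/np.tan(np.radians(c["vertical_fov"]/2))
    return np.c_[c["cx"]+f*p[:,0]/-p[:,2], c["cy"]-f*p[:,1]/-p[:,2]]
def cab(q,P):
    return np.atleast_2d(P)@R.from_euler("z",q[3]).as_matrix().T+np.array(q[:3])
E
python3 - <<'E'
from h import *
from plant import *
from scipy.optimize import least_squares
ct,cs=get_calibration("top"),get_calibration("scene")
T=[((740,186),(-90,220,240)),((683,450),(90,220,240)),((37,324),(90,-220,240)),((672,202),(-72,174,262))]
S=[((148,372),(-90,220,240)),((33,218),(90,220,240)),((668,107),(-90,-220,240)),((228,573),(-90,220,0)),((672,330),(-90,-220,0)),((182,298),(-72,174,262))]
tu=np.array([(390+(b+.5)/3.6-.5,110+(792-a-.5)/3.6-.5) for (a,b),_ in T])
su=np.array([(145+(a+.5)/4-.5,60+(b+.5)/4-.5) for (a,b),_ in S])
tp=np.array([p for _,p in T]);sp=np.array([p for _,p in S])
f=lambda q:np.r_[(proj(ct,cab(q,tp))-tu).ravel(),(proj(cs,cab(q,sp))-su).ravel()]
r=least_squares(f,[350,-150,0,-1.6]);print(r.x,np.round(r.fun.reshape(-1,2),1).tolist())
q=r.x
# door opening from handle bar top/bottom in scene
hs=np.array([(145+a/4,60+b/4) for a,b in((430,302),(440,392))])
g=lambda d:(proj(cs,cab(q,[(-118,125-d[0],196),(-118,125-d[0],104)]))-hs).ravel()
r2=least_squares(g,[50]);print(r2.x,r2.fun)
for d in (r2.x[0],0): print("handle",cab(q,(-118,125-d,190)))
print("lock",cab(q,(-72,174,262)))
for n,u in(("kettle",((240,238),195)),("bottle",((232,152),205)),("mug",((179,236),95))):
    print(n,least_squares(lambda p:(proj(ct,(*p,u[1]))-u[0]).ravel(),[300,100]).x)
E
```

```text
[ 448.27372356 -199.28560971   -2.46641932   -1.8118333 ] [[-0.6, 0.7], [-1.3, 0.6], [0.2, 0.7], [1.0, -0.4], [-1.5, -1.2], [-0.6, 1.0], [0.2, -0.2], [-0.7, 1.1], [0.8, -0.3], [0.3, 0.1]]
[106.15681769] [-0.70285523  0.64296542  0.87703818 -0.41543036]
handle [[494.73991806 -89.1949276  187.53358068]]
handle [[ 597.82784421 -114.53559498  187.53358068]]
lock [[ 634.43065283 -170.90255695  259.53358068]]
kettle [417.21333552 335.9106925 ]
bottle [632.8220248  353.19685649]
mug [427.83022359 515.38769197]
```

```bash
cat >> h.py <<'E'
Q=[448.3,-199.3,0,-1.8118]
def quat(tilt,yaw=Q[3]):
    x=np.array([-np.sin(yaw),np.cos(yaw),0]); xc=np.array([np.cos(yaw),np.sin(yaw),0])
    z=xc*np.sin(tilt)-np.array([0,0,1])*np.cos(tilt)
    q=R.from_matrix(np.c_[x,np.cross(z,x),z]).as_quat(); return q[[3,0,1,2]]
def C(x,y,z): return cab(Q,(x,y,z))[0]
E
python3 - <<'E'
from h import *
from plant import *
import cv2,pickle
for p,t in[(C(-150,-17,300),.35),(C(-118,-17,160),.35),(C(-118,125,160),.35),(C(-72,174,262),0)]: print(solve_ik(p,quat(t)))
line_to(np.array(get_tcp_pos())+[0,0,170],rate=250)
cal=[]
for i,p in enumerate([C(-120,70,350),C(-120,0,350)]):
    move_ptp(p,quat(0)); dwell(.3)
    c=get_calibration("wrist");cv2.imwrite(f"pics/w{i}.png",read_camera("wrist")[:,:,::-1]);cal.append(c)
    print(np.round(proj(c,cab(Q,[(-90,220,240),(-72,174,262),(-118,19,190),(-118,19,104),(-90,220,0)])),1).tolist())
pickle.dump(cal,open("cal.pkl","wb"));print(get_time(),get_tcp_pos(),get_contact_force())
E
```

```text
[-0.16081287 -0.18531716 -0.0932403   1.69210543 -0.34882721 -3.05625065]
[-0.22844883 -0.24797414 -0.40197193  1.42138126 -0.34997123 -3.12822761]
[-0.23137434  0.17627578  0.0130418   1.41107727 -0.34998308 -3.13134189]
[-0.46167548  0.29622632  0.36877286  1.64334287  0.          2.92092084]
[[369.6, -21.6], [400.0, 51.9], [325.4, 234.8], [324.9, 206.5], [345.6, 37.0]]
[[375.5, -160.6], [409.6, -83.4], [325.9, 163.8], [325.2, 148.8], [347.1, -24.4]]
3.8917 [477.30151229 -82.90802535 349.63827276] [0.83032216 0.17713279 0.30933638]
```

View pics/w0.png

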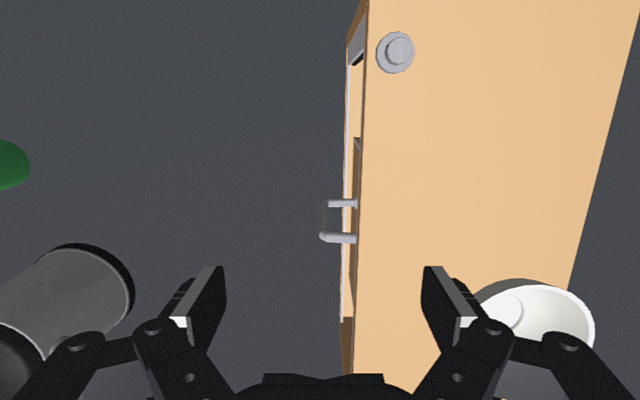

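View pics/w1.png

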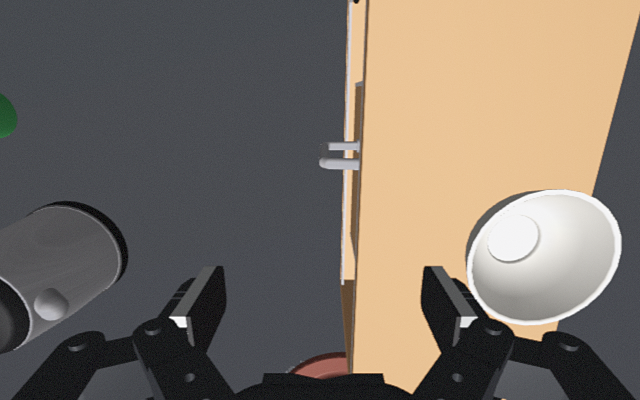

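```bash
cat >> h.py <<'E'
def qf(t):
    w,x,y,z=quat(t); q=(R.from_quat([x,y,z,w])*R.from_euler("z",np.pi)).as_quat(); return q[[3,0,1,2]]
D=np.array([-np.sin(Q[3]),np.cos(Q[3]),0]); XC=np.array([np.cos(Q[3]),np.sin(Q[3]),0])
def yc(p): return (np.array(p)-Q[:3])@D
def fr(f): f=np.array(f); return np.round([f@XC,f@D,f[2]],2)
E
python3 - <<'E'
from h import *
from plant import *
import cv2
X=-119.5
command_gripper(0)
move_ptp(C(X-20,-17,300),qf(.35)); print(get_qpos())
line_to(C(X,-17,160),rate=120)
dwell(.2);print(fr(get_contact_force()))
hit=line_to(C(X,40,160),rate=25,max_force=2)
dwell(.2);print(hit,yc(get_tcp_pos()),fr(get_contact_force()),get_time())
cv2.imwrite("pics/c.png",read_camera("scene")[60:205,145:325,::-1].repeat(4,0).repeat(4,1))
E
```

```text
[-0.18296023 -0.1989735  -0.10514955  1.68580686 -0.34933984  0.06246188]
[ 0.07  0.68 -0.42]
True 6.124257699141221 [-0.11  0.29 -0.04] 9.9667
```

View pics/c.png

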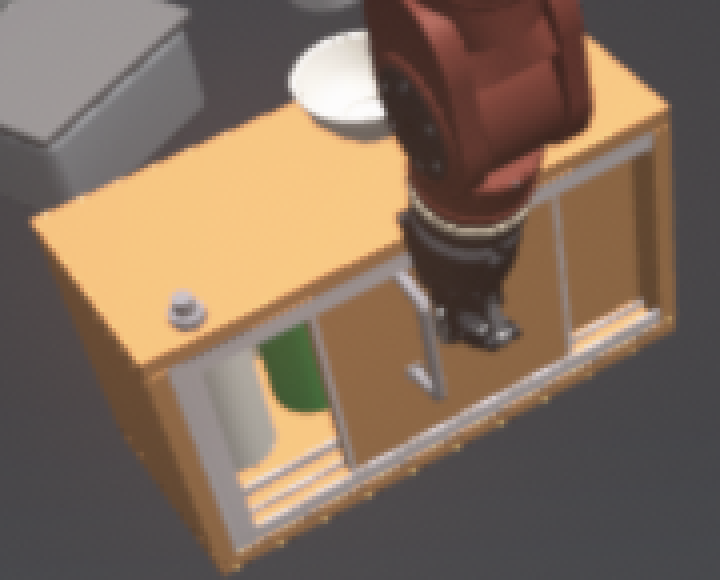

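```bash
cat >> h.py <<'E'
X=-119.5
def push(y0,y1,step,stop,rate=5):
    import plant as p
    y=y0
    while y<y1:
        y+=step; p.line_to(C(X,y,160),rate=rate)
        F=[]
        for _ in range(5): F.append(fr(p.get_contact_force())); p.dwell(.02)
        f=-np.mean(F,0)[1]; print(round(y,2),round(yc(p.get_tcp_pos()),2),round(f,2))
        if f>stop: break
    return y
E
python3 - <<'E'
from h import *
from plant import *
line_to(C(X,82,160),rate=45); dwell(.2); print(yc(get_tcp_pos()),fr(get_contact_force()))
push(82,100,1,9); print(get_time())
E
```

```text
82.04789357880708 [-1.04 -1.77 -1.28]
83 83.12 1.76
84 84.13 1.94
85 85.09 1.47
86 86.04 2.18
87 87.07 2.01
88 88.07 1.93
89 89.08 1.8
90 90.05 1.88
91 91.03 1.54
92 92.06 1.55
93 93.04 2.2
94 94.03 2.0
95 95.06 1.68
96 96.03 1.73
97 96.79 4.44
98 97.37 7.53
99 98.09 8.63
100 99.35 7.69
19.85
```

```bash
python3 - <<'E'
from h import *
from plant import *
push(100,117,.5,11); print(get_time())
E
```

```text
100.5 99.92 7.45
101.0 100.43 7.1
101.5 100.92 7.16
102.0 101.44 6.78
102.5 101.95 7.18
103.0 102.43 6.89
103.5 102.92 6.97
104.0 103.41 7.02
104.5 103.94 7.12
105.0 104.44 7.0
105.5 104.95 7.12
106.0 105.44 7.03
106.5 105.96 7.51
107.0 106.46 6.83
107.5 106.93 7.23
108.0 107.44 7.17
108.5 107.93 7.35
109.0 108.44 7.46
109.5 108.94 6.96
110.0 109.48 7.17
110.5 109.93 7.04
111.0 110.42 6.91
111.5 110.85 7.65
112.0 111.08 9.27
112.5 111.29 10.53
113.0 111.53 12.79
28.5167
```

```bash
python3 - <<'E'
from h import *
from plant import *
dwell(.3); print(fr(get_contact_force()))
line_to(C(X,108,160),rate=5)
line_to(C(X,85,160),rate=40)
line_to(C(X-40,85,300),rate=120)
move_ptp(C(-74,175,285),qf(0))
dwell(.3); f0=np.array(get_contact_force()); print(fr(f0),get_time())
line_to(C(-74,175,270),rate=40)
z=270
while z>247:
    z-=.5; line_to(C(-74,175,z),rate=6); dwell(.05)
    f=fr(get_contact_force()-f0); print(z,round(get_tcp_pos()[2],2),f)
    if f[2]>14: break
dwell(.3);print(get_time())
E
```

```text
[  1.88 -11.85   5.73]
[-0.3   0.25  0.59] 32.9417
269.5 269.7 [ 0.96 -0.09  0.09]
269.0 268.95 [-0.15 -0.06 -0.42]
268.5 268.47 [ 0.72  0.11 -0.05]
268.0 267.97 [ 0.45  0.2  -0.98]
267.5 267.46 [ 0.55 -0.57 -0.05]
267.0 267.0 [ 0.84 -0.2  -0.36]
266.5 266.5 [ 0.11 -1.25  0.09]
266.0 265.97 [ 0.82 -0.52 -0.41]
265.5 265.49 [-0.12  0.03 -0.69]
265.0 264.97 [-0.03 -0.33 -0.93]
264.5 264.47 [ 0.36  0.98 -0.15]
264.0 263.98 [ 1.43 -0.62 -0.56]
263.5 263.45 [ 0.99  0.48 -0.15]
263.0 262.98 [ 0.49 -1.39 -0.88]
262.5 262.47 [-0.15 -0.71 -0.38]
262.0 262.07 [ 0.76 -0.58  0.73]
261.5 261.83 [ 0.17 -0.63  3.2 ]
261.0 261.05 [ 0.71 -1.15  3.87]
260.5 260.44 [ 0.58 -0.16  3.09]
260.0 259.92 [1.08 0.47 2.3 ]
259.5 259.46 [0.17 0.7  2.06]
259.0 258.94 [0.18 0.26 2.58]
258.5 258.47 [-0.12  0.96  2.45]
258.0 258.0 [-0.68  0.93  2.04]
257.5 257.42 [-0.17  0.51  1.82]
257.0 256.91 [1.05 0.88 2.85]
256.5 256.45 [0.95 0.94 2.81]
256.0 255.94 [0.67 1.01 1.96]
255.5 255.46 [0.58 1.02 1.55]
255.0 254.97 [0.1  2.32 1.83]
254.5 254.48 [0.91 1.64 2.41]
254.0 253.96 [-0.46  0.86  3.27]
253.5 253.46 [-0.11  1.8   2.3 ]
253.0 252.95 [-0.17  1.4   3.58]
252.5 252.46 [0.99 1.4  1.33]
252.0 252.09 [1.   0.57 3.55]
251.5 252.05 [ 0.94 -0.33  5.86]
251.0 252.05 [ 0.43 -1.23  8.28]
250.5 251.98 [ 0.03 -2.01 10.67]
250.0 251.95 [-0.03 -2.72 13.65]
249.5 251.92 [ 0.53 -3.84 16.19]
46.0667
```

```bash
python3 - <<'E'
from h import *
from plant import *
import cv2
line_to(C(-74,175,265),rate=20); line_to(C(-130,100,380),rate=150); dwell(.3)
print(get_time(),fr(get_contact_force()))
cv2.imwrite("pics/end.png",read_camera("scene")[:,:,::-1])
E
```

```text
48.4333 [-0.2 -0.3 -0.6]
```

View pics/end.png

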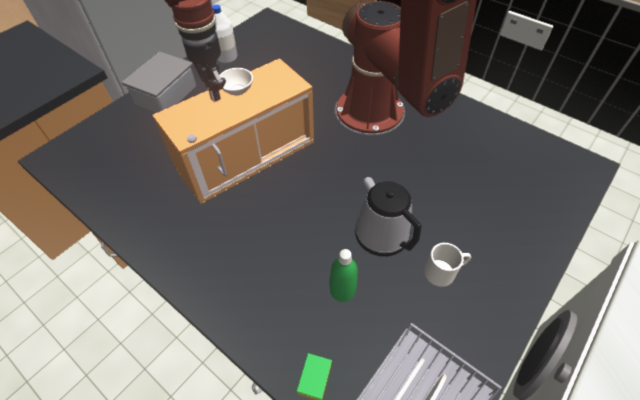

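The picture shows the door shut (handle at about 219,158), the lock button down (192,138), and the kettle, bottle, mug and bowl where they stood.

```bash
python3 -c "
from plant import *
print(finish_job())"
```

```text
the job is handed in; nothing more can be done
None
```

I pushed the door onto its buffer with an estimated 5 to 6 N, from the force rise over the lips' drag. I then pressed the lock button down to its stop, left the bystanders where they stood, and handed the job in at about 48 s; no verdict came back.

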